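# Seat the wheel collar on the sharpener spindle's flat and hold it for the screw

### The job

The stone is off the knife sharpener and its wheel collar has to go back on. Pinch the upright spindle and turn it until your fingers lie on its flat and the flat faces straight out through the open side of the splash guard; then fetch the collar whose bore fits the spindle, slide it on upright with its thumb screw over the flat and its top face flush with the spindle's end, and finish still holding it there, off the machine, so that the farrier can tighten the screw. Leave the smaller-bored collar, the horseshoe, the brass hoof gauge and the clinchers where they lie.

Things in the scene. Friction and masses are not known exactly. Their poses are not given: they have to be found in the camera images.
- sharpener: Fixed knife sharpener, green housing 240 x 360 mm, deck 105 mm above the bench. Origin on the spindle axis at bench height, z up; +x points out through the middle of the splash guard's open side. The guard is a round wall of radius 116 mm about the spindle, 62 mm above the deck, open 70 degrees either side of +x. All else on the deck is under 36 mm high and 125 mm or more from the axis.
- spindle: Upright steel spindle, 22 mm in diameter, end 60 mm above the deck; turns endlessly about its axis with 0.06 N m drag and stays as left. Origin: centre of its top end, 165 mm above the bench; z up; +x is the outward normal of its flat. The flat covers the top 36 mm, 7 mm from the axis, 17 mm wide: 18 mm across there. It starts 34 to 109 degrees anticlockwise from above from the sharpener's +x.
- collar_center (a point): Centre of the loose steel collar that fits: 24 mm high, 42 mm in diameter with two upright spanner flats 36 mm apart (facing its +y and -y), bore 24.5 mm right through, 0.14 kg, lying on the bench, centre 12 mm up. z up along the bore; +x towards its thumb screw, whose 14 mm head sticks out at mid height to 35 mm from the centre; the screw does not enter the bore.
- collar_screw (a point): Where the thumb screw enters that collar: 21 mm from the collar's centre along its +x, at mid height.
- small_collar_center (a point): Centre of the other steel collar: the same outside and thumb screw, but with a 14 mm bore that does not go on the spindle. It stays where it is.
- horseshoe: Steel horseshoe 123 x 130 x 9 mm lying on the bench, a bystander. Origin in its middle, underneath.
- clincher_a: The nearer pair of iron clinchers, 310 x 85 mm, 20 mm high, lying at the left, a bystander. Origin under its middle; jaws towards +x.
- hoof_gauge: Brass hoof gauge 120 x 60 x 9 mm lying near the robot, a bystander.
Mind the look-alikes: they are no part of the job. What is shaped like the part that bears collar_center but green or orange is not meant.

How it is judged:
On the way, in this order (a step that is already met when the one before it is completed fails the run):
1. a finger lies on the spindle's flat and the flat faces out through the open side of the guard (within about 12 degrees) (angle between the x axis of spindle and the x axis of sharpener, either way round below 0.21 rad and contact force between the fingers and spindle_flat above 2 N), for 0.2 s.
2. the fitting collar is lifted off the bench in the fingers (height (world z) of collar_center above 0.05 m and contact force between the fingers and collar above 2 N), for 0.2 s.
At the end, for the whole second after the job is handed in: The fitting collar is gripped (2 N or more), still and upright (6 deg), on the spindle (axes within 6 mm), top flush with its end within 4 mm, screw over the flat within 17 deg; the flat faces out of the guard opening within 15 deg; bystanders moved at most 25 mm (angle between the x axis of spindle and the x axis of sharpener, either way round below 0.26 rad and x of collar_screw in the frame of sharpener above 0.012 m and horizontal distance between collar_center and spindle below 0.006 m and z of collar_center in the frame of spindle between -0.016 and -0.008 m and angle between collar_center's own z axis and vertical below 0.1 rad and x of collar_screw in the frame of spindle above 0.012 m and y of collar_screw in the frame of spindle between -0.006 and 0.006 m and contact force between the fingers and collar above 2 N and linear speed of collar below 0.02 m/s); the arm keeps its last pose, push and grip.
It fails at once if the small collar, horseshoe, hoof gauge or nearer clinchers moved more than 25 mm (distance of any of small_collar_center, horseshoe, clincher_a, hoof_gauge from where it was at the start of the episode above 0.025 m).
It also fails if it takes over 51 s, if anything falls off the work surface, if the arm or the gripper's body presses on something with over 40 N, if the wrist force passes 120 N, or if a joint passes its speed limit or range.

### The arm

A 6-joint arm with a two-finger parallel gripper is mounted at the origin on the work surface. World frame = base frame: x ahead of the robot, y to its left, z up, the work surface at z = 0. Lengths are in m, angles in rad, forces in N, time in s.
With the tool pointing down it reaches from about 0.35 to 0.8 m from the base axis. Payload 7.3 kg.
Tool frame: the origin (TCP) lies at the very end of the fingers, on their centre line; the grasp point (between the pads) lies 19 mm behind it (robot.grip_point_offset is the distance from the TCP to the grasp point, in m); z points along the fingers, y is the line along which they close (so a half turn about z gives the same grasp; the last joint's range is limited). The gripper opens to 85 mm and grips with 20 to 120 N. Pads are 22 mm wide; open, the fingers measure 114 mm over their backs; the gripper's body (76 mm by 85 mm) begins 54 mm behind the grasp point. The pads swing forward as they close: fully open they stand 13 mm farther back than shut.
Start: joints at [1.01, 0.342, 1.524, -0, 1.275, -0.146], TCP at [0.212, 0.481, 0.231] pointing down, gripper open.
Joint ranges: [-2.53, 2.53], [-0.77, 2.02], [0.04, 2.7], [-1, 4.14], [0.28, 2.66], [-3.11, 3.11]. Speed limits (rad/s): [2.57, 2.57, 3.14, 3.14, 3.14, 3.14].

### API

Orientations are given as a 3x3 rotation matrix whose columns are the frame's x, y, z axes.
In Python, from cell import robot gives the robot as it stands.
- The arm moves only by the tool step_arm, never from a script. Its argument "increments" is a list of rows, each a list of 3 entries, a list of its own where there are three numbers: the finger opening in m, from 0 to 0.0854, then the shift along the tool's x, y, z in m, then the turn, a rotation vector about the tool's x, y, z in degrees. A call has 1 to 5 rows; each row shifts and turns the commanded pose from where the row before left it, along the tool's axes as they then stand; what a row does not reach is not made up. A row lasts 1/8 s, in which the tool goes at most 62.5 mm and 10.7 degrees, less where a joint would pass 70% of its speed; a pose out of reach is approached as far as the arm can. A call with a gripper value outside its range is refused whole. The fingers move at their own pace and stop on an object; "newtons" is the grip in N (left out, the last holds). Time passes only in rows, so rows that do not move let the fingers close. It gives the time, the measured TCP pose, the force, the opening and the grip force at its end, in the units of the state.
- robot.get_state(): the state, without advancing time (a new reading comes with each control period).
- robot.get_image(name): name is "scene" or "top" or "wrist"; returns (picture, depth): 480x640x3 uint8, red, green, blue; 480x640 float32, m along the optical axis (not along the pixel's ray), 0 where there is no reading.
- robot.camera_model(name): a dict with "fov_y" (degrees; the focal length in pixels is half the picture's height over the tangent of half this angle, whatever the lens; pixels are square), "cx", "cy" (the principal point, pixels), "k1" (the pictures are not rectified: a ray, as slopes to the right and down, at radius r is drawn at 1 + k1 r^2 times it, then the intrinsics apply), "rvec" (rotation vector, rad) and "tvec" (3), from world to camera coordinates, as OpenCV has them; the wrist camera has in their place "tool_from_camera" (4x4, takes a point from camera to tool coordinates, whose origin is the TCP and whose axes are the flange's). Camera axes: x right, y down, z forward; pixel columns grow to the right and rows downward; lengths in m; the calibration is good to about 2 mm. A picture is of the moment at which its call begins: read the wrist's pose just before it. camera_model takes no time and is no camera call.
- robot.close_job(): hands the job in; it is judged then, once.
Trained networks look in the newest picture that a camera, given by its name, has taken for a name from the list of things; names that differ only in an ending like _2 or _b are one class to them, and where a whole thing is asked for, a point or a joint stands for the part that bears it (a point fixed in the world has none). Each returns a list of dicts, best first, with "confidence" (0 to 1); they miss things now and then, are a little off and sometimes report something else, mostly with a low value. They report only what shows in the picture. A call takes as long as a camera call. They do not tell look-alikes from the thing itself.
- robot.search_frame(target, camera): "location" ([column, row] as shares, 0 to 1, of the picture: columns of its width, rows of its height, amid what is visible of it).
The state is a dict: "time": time; "q": joint angles; "qd": joint speeds; "tau": joint torques, N m; "position": TCP position; "tool_rot": TCP orientation; "wrist_force": force on the tool from outside, world axes, zero at the start; "torque": the same for the moment, N m; "finger_gap": finger opening in m; "finger_force": force on a finger pad.
Only numpy, scipy, OpenCV 4.12 (cv2) and the standard library are available. Lean on these libraries where they do the work, as an engineer would, in place of code of your own. Each camera call takes 0.05 s, during which the arm holds its last target. There are 200 camera calls.

## Working session

There is one attempt and no reset: what is moved stays moved. The work goes in short steps, Python scripts to look and compute and a tool call to move; the robot and the scene stay as the last step left them, time stands still between calls to the robot, and variables do not carry over. Pictures are saved under pics/ and viewed, at most 10 in all, crops included, and the job is handed in when it is done.

Besides the shell and the picture viewer there is one more tool, called after ">>>" as a command line: name --argument value ..., lists and objects as JSON in quotes. step_arm: Moves the arm, as the interface text tells. Its arguments: {"type":"object","properties":{"increments":{"type":"array","items":{"type":"array"}},"newtons":{"type":"number"}},"required":["increments"]}

```bash
ls; mkdir -p pics; cat > h.py <<'E'
import numpy as np, cv2
from cell import robot
def cam(name):
    m=robot.camera_model(name); f=240/np.tan(np.radians(m['fov_y'])/2)
    if 'rvec' in m:
        R=cv2.Rodrigues(np.array(m['rvec'],float))[0]; t=np.array(m['tvec'],float).ravel()
        Rw=R.T; o=-R.T@t
    else:
        s=robot.get_state(); T=np.array(m['tool_from_camera']); Rt=np.array(s['tool_rot'])
        Rw=Rt@T[:3,:3]; o=np.array(s['position'])+Rt@T[:3,3]
    return dict(f=f,cx=m['cx'],cy=m['cy'],k1=m['k1'],R=Rw,o=o)
def rays(c,px):
    K=np.array([[c['f'],0,c['cx']],[0,c['f'],c['cy']],[0,0,1.]])
    p=cv2.undistortPoints(np.array(px,float).reshape(-1,1,2),K,np.array([c['k1'],0,0,0.])).reshape(-1,2)
    return np.c_[p,np.ones(len(p))]
def onplane(c,px,z):
    d=rays(c,px)@c['R'].T
    return c['o']+d*((z-c['o'][2])/d[:,2])[:,None]
def cloud(c,D):
    v,u=np.mgrid[0:480,0:640]
    r=rays(c,np.c_[u.ravel(),v.ravel()])*D.reshape(-1,1)
    P=r@c['R'].T+c['o']; P[D.ravel()==0]=np.nan
    return P.reshape(480,640,3)
def proj(c,P):
    p=(np.atleast_2d(P)-c['o'])@c['R']; s=p[:,:2]/p[:,2:]; r2=(s**2).sum(1,keepdims=True)
    s=s*(1+c['k1']*r2); return s*c['f']+[c['cx'],c['cy']]
def snap(name):
    c=cam(name); im,D=robot.get_image(name); np.savez('last_'+name,im=im,D=D,**c); return c,im,D
def save(im,fn): cv2.imwrite('pics/'+fn,cv2.cvtColor(im,cv2.COLOR_RGB2BGR))
E
python3 - <<'E'
from h import *
for n in ['top','scene']:
    c,im,D=snap(n); save(im,n+'1.png'); P=cloud(c,D)
    print(n,c['o'].round(3),c['f'],c['k1'])
    for t in ['sharpener','spindle','collar_center','small_collar_center','collar_screw','horseshoe','clincher_a','hoof_gauge']:
        for r in robot.search_frame(t,n)[:4]:
            u,v=r['location'][0]*640,r['location'][1]*480
            print(t,round(r['confidence'],2),int(u),int(v),P[min(int(v),479),min(int(u),639)].round(3))
print(robot.get_state()['time'])
E
```

```text
pics
top [0.37  0.131 1.348] 596.0932016163073 -0.1045915148513414
sharpener 0.77 495 217 [ 0.546 -0.236  0.108]
spindle 0.63 478 215 [ 0.543 -0.185  0.164]
collar_center 0.77 318 229 [ 0.539  0.139 -0.003]
collar_center 0.67 363 230 [0.535 0.037 0.002]
collar_center 0.55 339 267 [ 0.451  0.093 -0.   ]
collar_center 0.5 285 266 [0.454 0.214 0.022]
small_collar_center 0.53 241 258 [0.472 0.311 0.028]
collar_screw 0.78 317 227 [0.542 0.141 0.012]
collar_screw 0.62 358 232 [0.528 0.05  0.02 ]
collar_screw 0.57 284 265 [0.456 0.216 0.026]
collar_screw 0.52 332 272 [0.439 0.109 0.021]
horseshoe 0.88 268 151 [ 0.723  0.253 -0.001]
hoof_gauge 0.87 291 314 [0.347 0.202 0.005]
scene [0.925 0.729 0.671] 517.3982338747536 -0.05355335879013391
sharpener 0.73 225 186 [ 0.58  -0.15   0.106]
spindle 0.69 227 159 [ 0.551 -0.192  0.142]
spindle 0.39 457 449 [0.554 0.512 0.013]
spindle 0.27 270 385 [0.715 0.274 0.011]
collar_center 0.98 342 261 [0.449 0.091 0.01 ]
collar_center 0.9 322 290 [0.538 0.152 0.024]
collar_center 0.89 298 255 [0.512 0.025 0.009]
collar_center 0.75 374 289 [0.445 0.189 0.008]
small_collar_center 0.77 411 337 [0.479 0.329 0.025]
collar_screw 0.9 341 265 [0.468 0.114 0.025]
collar_screw 0.77 318 287 [0.53  0.127 0.009]
collar_screw 0.63 374 289 [0.445 0.189 0.008]
collar_screw 0.6 297 262 [0.53  0.051 0.017]
horseshoe 0.66 269 385 [0.715 0.27  0.007]
clincher_a 0.72 456 446 [0.545 0.504 0.   ]
hoof_gauge 0.87 423 273 [0.338 0.207 0.009]
0.9
```

```bash
python3 - <<'E'
import cv2
a=cv2.imread('pics/top1.png')[130:330,190:590]
cv2.imwrite('pics/top1c.png',cv2.resize(a,(800,400),interpolation=cv2.INTER_CUBIC))
E
```

```text
(no output)
```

View pics/top1c.png

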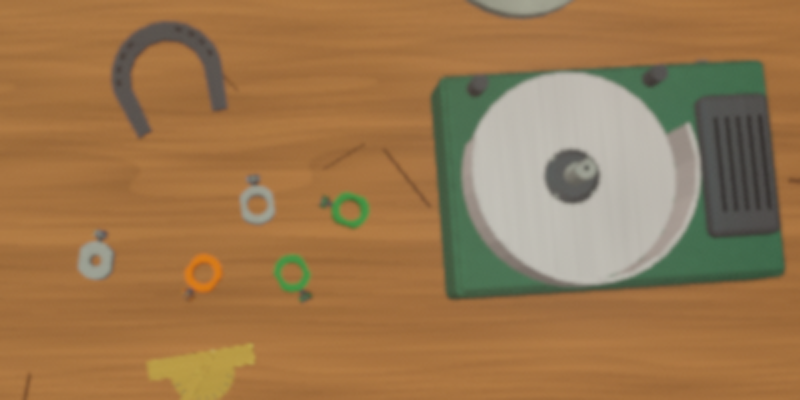

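View pics/scene1.png

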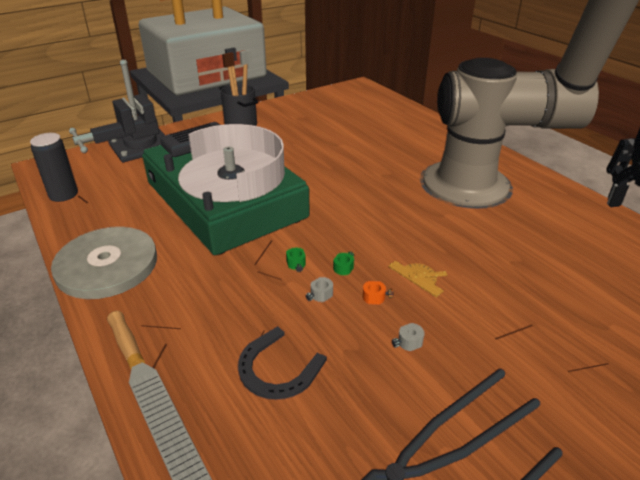

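The fitting collar is the grey one with the big bore: top crop (257,204), i.e. about (318,232) in the full picture, with its screw towards +x. The small collar is at (95,260) in the crop. The guard opens roughly towards +x, at the top of the picture. Next I'll fit the deck, guard and spindle.

```bash
python3 - <<'E'
from h import *
from scipy.optimize import least_squares
Ps=[]
for n in ['top','scene']:
    d=np.load(f'last_{n}.npz'); c={k:d[k] for k in ['f','cx','cy','k1','R','o']}; P=cloud(c,d['D']); im=d['im'].astype(int)
    Ps.append(P)
    g=(im[...,1]>im[...,0]+25)&(im[...,1]>im[...,2]+10)&(np.abs(P[...,2]-.105)<.012)&(np.abs(P[...,0]-.53)<.2)&(P[...,1]<0)
    pts=P[g][:,:2]; r=cv2.minAreaRect((pts*1000).astype(np.float32)); print(n,'deck',len(pts),r, 'z',np.median(P[g][:,2]))
    w=(P[...,2]>.135)&(P[...,2]<.18)&(np.hypot(P[...,0]-.54,P[...,1]+.19)<.15)
    q=P[w]; rr=np.hypot(q[:,0]-.54,q[:,1]+.19); far=q[(rr>.09)]
    f=least_squares(lambda x:np.hypot(far[:,0]-x[0],far[:,1]-x[1])-.116,[.54,-.19],loss='soft_l1',f_scale=.003); print(' guard',len(far),f.x, np.std(f.fun), 'zmax',np.percentile(far[:,2],98))
    a=np.degrees(np.arctan2(far[:,1]-f.x[1],far[:,0]-f.x[0]))%360; print(' arc',np.percentile(a,[0,1,2,5,50,95,98,99,100]).round(1))
    s=q[rr<.03]; print(' spindle',len(s),s.mean(0),s[s[:,2]>.158].mean(0), s[:,2].max())
    if n=='top':
        k=(P[...,2]>.006)&(P[...,2]<.04)&(np.hypot(P[...,0]-.54,P[...,1]-.14)<.045); k=P[k]; print(' collar',len(k),k.mean(0),(k.max(0)+k.min(0))/2)
E
```

```text
top deck 4258 ((545.8468017578125, -239.6026153564453), (230.3610382080078, 351.3180847167969), 2.575634479522705) z 0.10476079063174015
 guard 1262 [ 0.54784365 -0.19238222] 0.0072455769046270765 zmax 0.1715774529007672
 arc [ 42.7  44.4  45.8  74.4 204.7 290.1 318.5 319.9 321.9]
 spindle 122 [ 0.54311439 -0.1926633   0.16006906] [ 0.5438908  -0.19450191  0.16499418] 0.1703016637987984
 collar 260 [0.53522484 0.14033487 0.02029627] [0.53787484 0.14364242 0.0190807 ]
scene deck 2127 ((551.7411499023438, -239.18531799316406), (228.97654724121094, 354.0829162597656), 2.6685919761657715) z 0.10263449395588897
 guard 2053 [ 0.54892894 -0.1931588 ] 0.004222743130215834 zmax 0.16708918130758688
 arc [ 42.9  46.7  73.8  77.6 201.2 284.6 290.3 316.2 322.1]
 spindle 155 [ 0.54765364 -0.19086676  0.15246811] [ 0.54681605 -0.19235877  0.16238051] 0.16610154705796154
```

```bash
python3 - <<'E'
from h import *
s=robot.get_state(); print(np.array(s['tool_rot']).round(3),s['position'],s['finger_gap'],s['time'])
m=robot.camera_model('wrist'); print(np.array(m['tool_from_camera']).round(3),m['fov_y'],m['cx'],m['cy'],m['k1'])
E
```

```text
[[-0.915  0.403  0.   ]
 [ 0.403  0.915  0.   ]
 [-0.     0.    -1.   ]] [0.2115646  0.48050317 0.23133495] 0.08547262344083524 0.9
[[ 0.001 -0.949 -0.316  0.081]
 [ 1.     0.     0.     0.   ]
 [-0.    -0.316  0.949 -0.143]
 [ 0.     0.     0.     1.   ]] 62.5834705006737 318.86051168553865 241.9887694212947 -0.07621621455061653
```

>>> step_arm --increments '[[0.085,[-0.054,-0.023,0],[0,0,0]],[0.085,[-0.054,-0.023,0],[0,0,0]],[0.085,[-0.054,-0.023,0],[0,0,0]],[0.085,[-0.054,-0.023,0],[0,0,0]],[0.085,[-0.054,-0.023,0],[0,0,0]]]'

```text
time: 1.52
position: [0.4135, 0.265, 0.2316]
tool_rot: [[-0.915, 0.403, 0.001], [0.403, 0.915, 0.0], [-0.0, 0.001, -1.0]]
wrist_force: [0.7, 1.1, 0.2]
finger_gap: 0.0849
finger_force: 0.0
```

>>> step_arm --increments '[[0.085,[-0.054,-0.023,0],[0,0,0]],[0.085,[-0.054,-0.023,0],[0,0,0]],[0.085,[-0.054,-0.023,0],[0,0,-8]],[0.085,[0,0,0],[0,0,-9]],[0.085,[0,0,0],[0,0,-9]]]'

```text
time: 2.15
position: [0.5332, 0.137, 0.2309]
tool_rot: [[-0.999, -0.042, -0.001], [-0.042, 0.999, 0.0], [0.001, 0.0, -1.0]]
wrist_force: [-0.1, 0.3, -0.5]
finger_gap: 0.0854
finger_force: 0.0
```

```bash
python3 - <<'E'
from h import *
c,im,D=snap('wrist')
for r in robot.search_frame('collar_center','wrist')+robot.search_frame('collar_screw','wrist'):
    px=[r['location'][0]*640,r['location'][1]*480]; print(round(r['confidence'],2),np.round(px),onplane(c,px,.012)[0].round(4))
# rectified bench view at z=0.024, 1 mm = 5 px
def rect(z,x0,y0,w,s=5):
    n=int(w*1000*s); j,i=np.mgrid[0:n,0:n]
    X=x0+w/2-j/(1000*s); Y=y0+w/2-i/(1000*s)
    q=proj(c,np.c_[X.ravel(),Y.ravel(),np.full(X.size,z)]).astype(np.float32)
    return cv2.remap(im,q[:,0].reshape(n,n),q[:,1].reshape(n,n),cv2.INTER_LINEAR)
save(rect(.024,.54,.14,.11),'col.png')
E
```

```text
0.97 [269. 100.] [0.4448 0.09   0.012 ]
0.97 [401. 109.] [0.4467 0.2062 0.012 ]
0.86 [322. 208.] [0.5389 0.1405 0.012 ]
0.81 [211. 195.] [0.5309 0.0365 0.012 ]
0.68 [629. 308.] [0.6344 0.4794 0.012 ]
0.93 [406. 111.] [0.4481 0.2101 0.012 ]
0.91 [216. 190.] [0.5261 0.0412 0.012 ]
0.62 [270. 102.] [0.4458 0.0906 0.012 ]
0.55 [325. 211.] [0.5423 0.1432 0.012 ]
```

View pics/col.png

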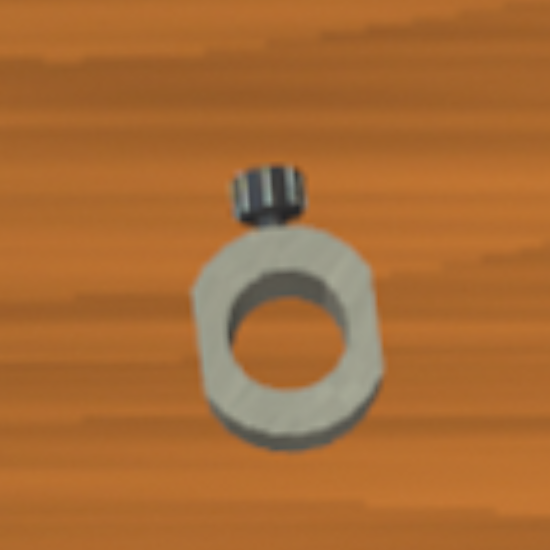

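The collar's top-face centre is at pixel (288,332) in the rectified view, which is (0.5287, 0.1374) in the world. Its screw yaw is about +6.5°. Next, over to the spindle.

>>> step_arm --increments '[[0.085,[0,-0.055,0],[0,0,0]],[0.085,[0,-0.055,0],[0,0,0]],[0.085,[0,-0.055,0],[0,0,0]],[0.085,[0,-0.055,0],[0,0,0]],[0.085,[0,-0.055,0],[0,0,0]]]'

```text
time: 2.92
position: [0.5434, -0.1383, 0.2316]
tool_rot: [[-0.999, -0.036, 0.001], [-0.036, 0.999, -0.0], [-0.001, -0.0, -1.0]]
wrist_force: [0.6, 1.4, -0.3]
finger_gap: 0.0847
finger_force: 0.0
```

>>> step_arm --increments '[[0.085,[0,-0.055,0],[0,0,0]],[0.085,[0,0,0],[0,0,0]],[0.085,[0,0,0],[0,0,0]]]'

```text
time: 3.3
position: [0.5455, -0.1911, 0.2311]
tool_rot: [[-0.999, -0.037, -0.0], [-0.037, 0.999, 0.001], [0.0, 0.001, -1.0]]
wrist_force: [0.3, -0.3, -0.5]
finger_gap: 0.0851
finger_force: 0.0
```

```bash
cat >> h.py <<'E'
def rect(c,im,z,x0,y0,w,s):
    n=int(w*1000*s); j,i=np.mgrid[0:n,0:n]
    X=x0+w/2-j/(1000*s); Y=y0+w/2-i/(1000*s)
    q=proj(c,np.c_[X.ravel(),Y.ravel(),np.full(X.size,z)]).astype(np.float32)
    return cv2.remap(im,q[:,0].reshape(n,n),q[:,1].reshape(n,n),cv2.INTER_CUBIC)
E
python3 - <<'E'
from h import *
c,im,D=snap('wrist')
a=rect(c,im,.165,.546,-.193,.05,10); b=cv2.resize(rect(c,im,.167,.546,-.193,.27,2),(500,500))
save(a,'spA.png'); save(b,'spB.png')
save(np.hstack([a,b])[:,:] if 0 else cv2.resize(np.hstack([a,b]),(800,400)),'sp.png')
P=cloud(c,D); k=(P[...,2]>.157)&(np.hypot(P[...,0]-.546,P[...,1]+.193)<.025); q=P[k]
print(len(q),q.mean(0),q.min(0),q.max(0),robot.get_state()['position'])
w=(P[...,2]>.15)&(np.abs(np.hypot(P[...,0]-.546,P[...,1]+.193)-.116)<.02); q=P[w]
from scipy.optimize import least_squares
f=least_squares(lambda x:np.hypot(q[:,0]-x[0],q[:,1]-x[1])-.116,[.546,-.193],loss='soft_l1',f_scale=.002); a=np.degrees(np.arctan2(q[:,1]-f.x[1],q[:,0]-f.x[0]))%360
print('guard',len(q),f.x,np.percentile(a,[0,.5,2,98,99.5,100]).round(1))
E
```

```text
7830 [ 0.53596592 -0.19269916  0.29098308] [ 0.52684041 -0.21338704  0.15703439] [ 0.55499132 -0.17024373  0.32280965] [ 0.54563576 -0.19054308  0.23128641]
guard 14247 [ 0.54823363 -0.19505552] [ 74.3  75.6  79.1 286.6 290.  291.2]
```

View pics/sp.png

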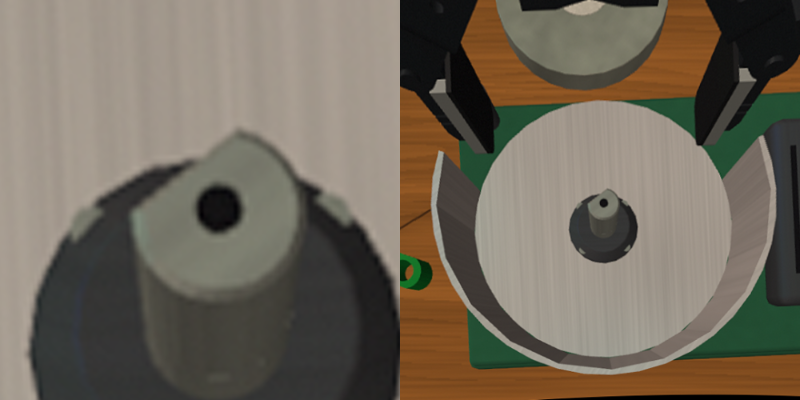

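The spindle's hole centre is at (219,208) in the left half, which is (0.545, -0.195) in the world. The flat edge runs from (133,213) to (237,131), so its normal has yaw of about 38°. The sharpener's yaw is about 2.7°.

>>> step_arm --increments '[[0.085,[0.0024,-0.0058,0],[0,0,10.7]],[0.085,[0,0,0],[0,0,10.7]],[0.085,[0,0,0],[0,0,10.7]],[0.085,[0,0,0.02],[0,0,10.7]],[0.085,[0,0,0.02],[0,0,10.7]]]'

```text
time: 3.98
position: [0.5439, -0.1957, 0.1913]
tool_rot: [[-0.622, 0.783, 0.001], [0.783, 0.622, -0.0], [-0.001, 0.001, -1.0]]
wrist_force: [-1.0, 1.3, -0.8]
finger_gap: 0.0851
finger_force: 0.0
```

```bash
python3 - <<'E'
from h import *
c,im,D=snap('wrist'); c,im,D=snap('wrist')
a=rect(c,im,.165,.546,-.193,.05,10); save(a,'spC.png')
s=robot.get_state(); print(s['position'],np.degrees(np.arctan2(s['tool_rot'][1][0],s['tool_rot'][0][0])),s['q'])
E
```

```text
[ 0.54261291 -0.19533029  0.18947622] 128.74293128914854 [-4.78561420e-01  4.73031682e-01  1.43809053e+00  2.97839956e-04
  1.23468162e+00 -1.15485482e+00]
```

View pics/spC.png

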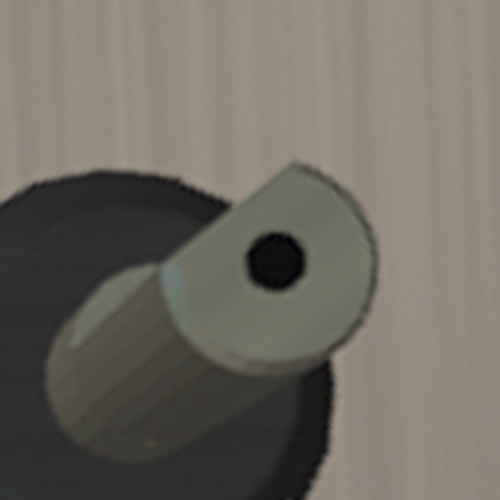

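The hole is at (276,262) and the flat edge runs from (163,268) to (295,163), which agrees: yaw 38.5°, axis (0.545, -0.195). Descend and pinch.

>>> step_arm --increments '[[0.085,[0,0,0.03],[0,0,0]],[0.06,[0,0,0.026],[0,0,0]],[0.03,[0,0,0],[0,0,0]],[0.01,[0,0,0],[0,0,0]],[0.01,[0,0,0],[0,0,0]]]' --newtons 30

```text
time: 4.7
position: [0.5439, -0.1982, 0.1372]
tool_rot: [[-0.627, 0.779, 0.002], [0.779, 0.627, -0.002], [-0.002, -0.0, -1.0]]
wrist_force: [0.4, -0.0, 0.2]
finger_gap: 0.0172
finger_force: 30.7
```

>>> step_arm --increments '[[0.005,[0,0,0],[0,0,0]],[0.005,[0,0,0],[0,0,0]]]'

```text
time: 4.95
position: [0.5439, -0.1981, 0.1371]
tool_rot: [[-0.626, 0.78, 0.002], [0.78, 0.626, -0.001], [-0.002, 0.001, -1.0]]
wrist_force: [-1.8, -0.1, 7.8]
finger_gap: 0.0174
finger_force: 31.4
```

>>> step_arm --increments '[[0.005,[0.0003,0,0],[0,0,9]],[0.005,[0.0003,0,0],[0,0,9]],[0.005,[0.0003,0,0],[0,0,9]],[0.005,[0.0003,0,0],[0,0,9]],[0.005,[0,0,0],[0,0,0]]]'

```text
time: 5.58
position: [0.5425, -0.1974, 0.1371]
tool_rot: [[-0.046, 0.999, 0.0], [0.999, 0.046, -0.002], [-0.002, 0.0, -1.0]]
wrist_force: [-5.6, -3.0, 7.4]
finger_gap: 0.017
finger_force: 31.2
```

>>> step_arm --increments '[[0.005,[0,0,0],[0,0,0]],[0.005,[0,0,0],[0,0,0]],[0.005,[0,0,0],[0,0,0]]]'

```text
time: 5.95
position: [0.5425, -0.1974, 0.1371]
tool_rot: [[-0.048, 0.999, 0.0], [0.999, 0.048, -0.002], [-0.002, 0.0, -1.0]]
wrist_force: [-6.7, -2.6, 7.9]
finger_gap: 0.0171
finger_force: 31.2
```

>>> step_arm --increments '[[0.06,[0,0,0],[0,0,0]],[0.06,[0,0,0],[0,0,0]],[0.06,[0.002,0.002,0],[0,0,-10]],[0.06,[0,0,0],[0,0,-10]],[0.06,[0,0,0],[0,0,-10]]]'

```text
time: 6.58
position: [0.5451, -0.1943, 0.1352]
tool_rot: [[-0.546, 0.838, 0.0], [0.838, 0.546, 0.0], [0.0, 0.0, -1.0]]
wrist_force: [0.7, -0.3, -0.1]
finger_gap: 0.06
finger_force: 0.0
```

>>> step_arm --increments '[[0.06,[0,0,0],[0,0,-10]],[0.06,[0,0,0],[0,0,-10]],[0.06,[0,0,0],[0,0,-10]],[0.06,[0,0,0],[0,0,-10]],[0.06,[0,0,0],[0,0,-10]]]'

```text
time: 7.2
position: [0.5451, -0.1943, 0.1352]
tool_rot: [[-0.993, 0.12, 0.0], [0.12, 0.993, 0.0], [-0.0, 0.0, -1.0]]
wrist_force: [0.3, 0.2, -0.1]
finger_gap: 0.0601
finger_force: 0.0
```

>>> step_arm --increments '[[0.06,[0,0,0],[0,0,-10]],[0.06,[0,0,0],[0,0,0]],[0.02,[0,0,0],[0,0,0]],[0.01,[0,0,0],[0,0,0]],[0.01,[0,0,0],[0,0,0]]]' --newtons 20

```text
time: 7.82
position: [0.545, -0.1955, 0.1355]
tool_rot: [[-0.999, -0.046, 0.001], [-0.046, 0.999, -0.002], [-0.001, -0.002, -1.0]]
wrist_force: [-0.0, -5.2, -0.7]
finger_gap: 0.0211
finger_force: 24.8
```

>>> step_arm --increments '[[0.01,[0,0,0],[0,0,0]],[0.01,[0,0,0],[0,0,0]]]'

```text
time: 8.07
position: [0.545, -0.1956, 0.1355]
tool_rot: [[-0.999, -0.046, 0.001], [-0.046, 0.999, -0.002], [-0.001, -0.002, -1.0]]
wrist_force: [-0.9, -5.3, -0.2]
finger_gap: 0.0211
finger_force: 24.8
```

>>> step_arm --increments '[[0.07,[0,0,0],[0,0,0]],[0.085,[0,0,0],[0,0,0]],[0.085,[0,0,-0.05],[0,0,0]],[0.085,[0,0,-0.05],[0,0,0]],[0.085,[0,0.055,0],[0,0,0]]]'

```text
time: 8.7
position: [0.5444, -0.142, 0.2394]
tool_rot: [[-0.999, -0.043, 0.008], [-0.043, 0.999, -0.004], [-0.008, -0.004, -1.0]]
wrist_force: [0.8, 0.8, -1.3]
finger_gap: 0.0851
finger_force: 0.0
```

>>> step_arm --increments '[[0.085,[0,0.055,0],[0,0,0]],[0.085,[0,0.055,0],[0,0,0]],[0.085,[0,0.055,0],[0,0,0]],[0.085,[0,0.055,0],[0,0,0]],[0.085,[0.001,0.057,0],[0,0,-3.9]]]'

```text
time: 9.32
position: [0.5276, 0.1391, 0.2354]
tool_rot: [[-0.993, -0.117, 0.0], [-0.117, 0.993, 0.0], [-0.0, 0.0, -1.0]]
wrist_force: [0.6, -0.4, 0.3]
finger_gap: 0.0846
finger_force: 0.0
```

>>> step_arm --increments '[[0.085,[0,0,0.05],[0,0,0]],[0.085,[0,0,0.05],[0,0,0]],[0.085,[0,0,0.03],[0,0,0]],[0.085,[0,0,0],[0,0,0]],[0.085,[0,0,0],[0,0,0]]]'

```text
time: 9.95
position: [0.5289, 0.1373, 0.1066]
tool_rot: [[-0.993, -0.115, 0.002], [-0.115, 0.993, 0.0], [-0.002, 0.0, -1.0]]
wrist_force: [0.7, 0.3, 1.0]
finger_gap: 0.0853
finger_force: 0.0
```

```bash
python3 - <<'E'
from h import *
c,im,D=snap('wrist')
a=rect(c,im,.024,.5287,.1374,.08,6); save(a,'colB.png')
s=robot.get_state(); print(s['position'],np.degrees(np.arctan2(s['tool_rot'][1][0],s['tool_rot'][0][0])),s['time'])
E
```

```text
[0.52915042 0.13731418 0.10699681] -173.37176628871285 10.0
```

View pics/colB.png

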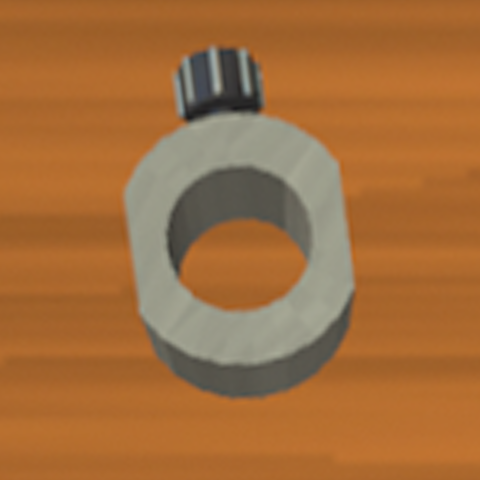

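The collar's top face is centred at (240,239), right where expected, and its yaw is about 7°. Descend and grip the spanner flats.

>>> step_arm --increments '[[0.085,[0,0,0.05],[0,0,0]],[0.085,[0,0,0.04],[0,0,0]],[0.085,[0,0,0.012],[0,0,0]],[0.05,[0,0,0],[0,0,0]],[0.03,[0,0,0],[0,0,0]]]' --newtons 40

```text
time: 10.62
position: [0.5295, 0.1373, 0.0052]
tool_rot: [[-0.993, -0.116, 0.004], [-0.116, 0.993, 0.0], [-0.004, 0.0, -1.0]]
wrist_force: [-0.1, -0.9, -0.0]
finger_gap: 0.0512
finger_force: 0.0
```

>>> step_arm --increments '[[0.03,[0,0,0],[0,0,0]],[0.03,[0,0,0],[0,0,0]],[0.03,[0,0,0],[0,0,0]]]'

```text
time: 11.0
position: [0.5292, 0.1373, 0.0051]
tool_rot: [[-0.993, -0.116, 0.003], [-0.116, 0.993, 0.0], [-0.003, 0.0, -1.0]]
wrist_force: [-1.1, 0.3, 6.8]
finger_gap: 0.0353
finger_force: 40.6
```

>>> step_arm --increments '[[0.03,[0,0,-0.04],[0,0,0]],[0.03,[0,0,-0.05],[0,0,0]],[0.03,[0,0,-0.06],[0,0,4]],[0.03,[0,0,-0.05],[0,0,0]],[0.03,[0,-0.05,0],[0,0,0]]]'

```text
time: 11.62
position: [0.5325, 0.089, 0.2086]
tool_rot: [[-0.999, -0.051, 0.011], [-0.051, 0.999, 0.001], [-0.011, 0.001, -1.0]]
wrist_force: [1.0, 1.0, -1.7]
finger_gap: 0.0352
finger_force: 40.6
```

>>> step_arm --increments '[[0.03,[0,-0.055,0],[0,0,0]],[0.03,[0,-0.055,0],[0,0,0]],[0.03,[0,-0.055,0],[0,0,0]],[0.03,[0,-0.055,0],[0,0,0]],[0.03,[0,-0.055,0],[0,0,0]]]'

```text
time: 12.25
position: [0.5427, -0.1893, 0.2039]
tool_rot: [[-0.999, -0.046, 0.001], [-0.046, 0.999, -0.0], [-0.001, -0.0, -1.0]]
wrist_force: [0.9, 0.5, -1.9]
finger_gap: 0.0353
finger_force: 40.6
```

>>> step_arm --increments '[[0.03,[0,-0.008,0],[0,0,0]],[0.03,[0,0,0],[0,0,0]],[0.03,[0,0,0],[0,0,0]],[0.03,[0,0,0],[0,0,0]]]'

```text
time: 12.75
position: [0.5435, -0.1941, 0.2035]
tool_rot: [[-0.999, -0.048, 0.0], [-0.048, 0.999, 0.0], [-0.0, 0.0, -1.0]]
wrist_force: [0.8, -0.1, -1.4]
finger_gap: 0.035
finger_force: 40.6
```

```bash
python3 - <<'E'
from h import *
c,im,D=snap('wrist'); s=robot.get_state()
p=np.array(s['position']); print(p,np.array(s['tool_rot']).round(3),np.array(s['wrist_force']).round(1),s['finger_gap'],s['time'])
a=rect(c,im,p[2]+.007+.012,.5445,-.1956,.08,5); b=rect(c,im,.165,.5445,-.1956,.08,5); save(np.hstack([a,b]),'ins.png')
E
```

```text
[ 0.54348419 -0.19431411  0.20350324] [[-0.999 -0.048  0.   ]
 [-0.048  0.999  0.   ]
 [-0.     0.    -1.   ]] [-0.5 -0.2 -1.4] 0.035169272097687165 12.8
```

View pics/ins.png

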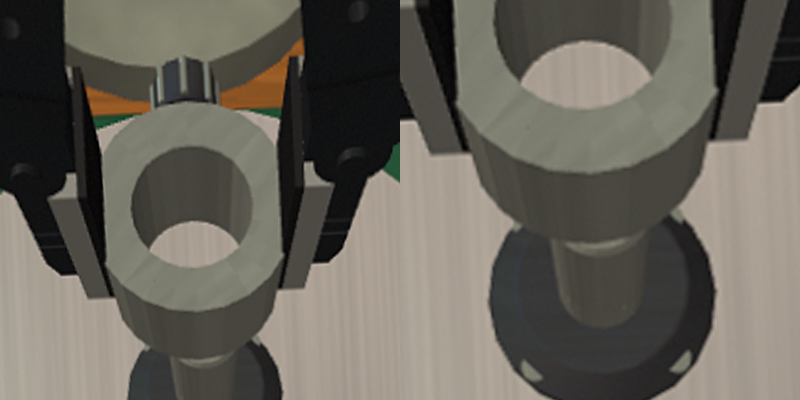

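The collar's top centre is at (193,206) in the left half, so it is centred in the fingers and level. I need to shift it about 1.3 mm on each axis, then lower it slowly.

>>> step_arm --increments '[[0.03,[-0.0012,-0.0014,0.012],[0,0,0]],[0.03,[0,0,0.016],[0,0,0]],[0.03,[0,0,0.004],[0,0,0]],[0.03,[0,0,0.002],[0,0,0]],[0.03,[0,0,0.002],[0,0,0]]]'

```text
time: 13.42
position: [0.5448, -0.197, 0.1674]
tool_rot: [[-0.999, -0.046, 0.001], [-0.046, 0.999, -0.0], [-0.001, -0.0, -1.0]]
wrist_force: [-0.2, 0.7, -1.3]
finger_gap: 0.0349
finger_force: 40.6
```

>>> step_arm --increments '[[0.03,[0,0,0.003],[0,0,0]],[0.03,[0,0,0.003],[0,0,0]],[0.03,[0,0,0],[0,0,0]]]'

```text
time: 13.8
position: [0.5445, -0.1968, 0.161]
tool_rot: [[-0.999, -0.046, -0.0], [-0.046, 0.999, 0.0], [0.0, 0.0, -1.0]]
wrist_force: [0.4, 0.3, -1.7]
finger_gap: 0.0352
finger_force: 40.6
```

>>> step_arm --increments '[[0.03,[0,0.0008,0.005],[0,0,0]],[0.03,[0,0,0.005],[0,0,0]],[0.03,[0,0,0.004],[0,0,0]],[0.03,[0,0,0.001],[0,0,0]],[0.03,[0,0,0],[0,0,0]]]'

```text
time: 14.42
position: [0.5446, -0.1961, 0.1463]
tool_rot: [[-0.999, -0.046, 0.0], [-0.046, 0.999, 0.0], [-0.0, 0.0, -1.0]]
wrist_force: [-0.9, -1.0, -0.9]
finger_gap: 0.0352
finger_force: 40.6
```

```bash
python3 - <<'E'
from h import *
c,im,D=snap('wrist'); s=robot.get_state()
p=np.array(s['position']); print(p,np.array(s['wrist_force']).round(1),s['finger_force'],s['time'])
save(rect(c,im,.165,.5445,-.1956,.06,8),'fin.png')
P=cloud(c,D); r=np.hypot(P[...,0]-.5445,P[...,1]+.1956); t=(np.abs(P[...,2]-.165)<.012)
a=P[t&(r<.009)][:,2]; b=P[t&(r>.014)&(r<.017)][:,2]; print(len(a),np.median(a),len(b),np.median(b))
E
```

```text
[ 0.54462577 -0.19611925  0.14636126] [ 0.1  0.9 -1.3] 40.64013345778221 14.475
1498 0.16541816989728797 1892 0.16550882602403194
```

View pics/fin.png

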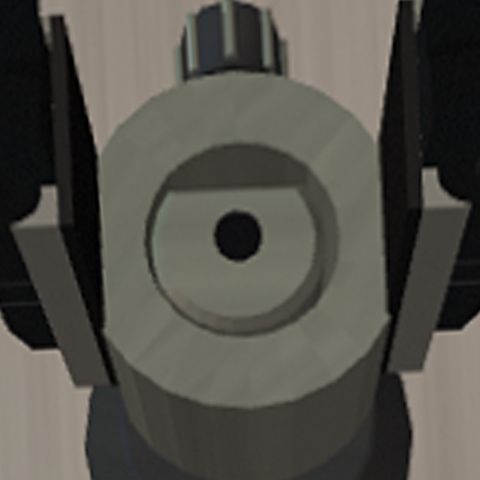

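The collar sits around the spindle with its hole at (238,236). The flat edge, (168,190) to (303,187), faces the screw, and the two top faces differ by about 0.1 mm. Handing in.

```bash
python3 -c "
from cell import robot; print(robot.close_job())"
```

```text
the job is handed in; nothing more can be done
None
```

I handed the job in at about 14.5 s: the fitting collar is on the spindle and still gripped at about 40 N, its top within about 0.1 mm of flush. Its screw is over the flat, the flat faces out through the guard opening, and the bystanders were never touched; the judge returned no verdict.

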